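# Fetch a nut from the right lidded bin

## Task

A hexagonal nut is needed for the next assembly: of the four closed wooden bins in the row, open only the one whose lid carries the hexagonal sample nut, take out the loose nut that lies inside and lay it in the round steel parts dish. The other three bins must stay shut all the time; leave the tape measure and the sanding block where they are.

Things in the scene. Friction and masses are not known exactly. Their poses are not given: they have to be found in the camera images.
- bin_hex: wooden bin with hinged plywood lid, one of four alike in a row (78 mm apart) on a fixed board; a hexagonal steel nut is fixed on its lid as a sample, and the loose nut lies inside. Fixed. 116 (x) by 74 (y) by 36 mm, walls and floor 5 mm. Origin: centre of its underside, 8 mm above the bench (inner floor 13, rim 44 mm above bench); -x: front with the lid's tab, +x: back with the hinge, z up
- bin_square: same make as bin_hex in the same row, origin and axes alike; a square steel plate with a hole is the sample on its lid
- bin_bolt: same make as bin_hex in the same row, origin and axes alike; a short thick bolt lying down is the sample on its lid
- bin_angle: same make as bin_hex in the same row, origin and axes alike; an L-shaped steel angle bracket is the sample on its lid
- flap_hex (a joint): lid of bin_hex: 0 shut, grows as it opens up and back, pi/2 upright, 2.0 fully open (rad). Stiff hinge: stays at any angle, moves with about 2 to 4 N. Plate 118 (bin x) by 72 by 6 mm, underside 1 mm above the rim; the sample stands 7 to 15 mm up on it, 46 mm in front of the hinge. Push the tab back and up along its arc or pinch it; push a raised lid over from its underside
- flap_square (a joint): lid of bin_square, made like flap_hex: 0 shut, rad
- flap_bolt (a joint): lid of bin_bolt, made like flap_hex: 0 shut, rad
- flap_angle (a joint): lid of bin_angle, made like flap_hex: 0 shut, rad
- tab_hex (a point): upright wooden tab at the front edge of flap_hex, 10 mm thick (bin x), 22 mm wide (bin y), 34 mm tall above the lid's top; its front face is flush with the lid's front edge, 118 mm in front of the hinge axis. Point: mid thickness and width, 15 mm below the tab's top (about 70 mm above bench when shut); moves with the lid
- hinge_hex (a point): middle of the hinge axis of flap_hex, at the top back edge of bin_hex, 44 mm above the bench; the axis runs along the bin's y, axes as the bin's
- nut (a point): centre of the loose hexagonal steel nut, 36 mm across flats, 42 mm across corners, 18 mm high, about 90 g, lying flat on the floor of bin_hex near its middle; a pair of flats faces along the point's x, which starts within 0.2 rad of the bin's x; z up
- dish: round shallow steel parts dish, loose, about 450 g; 116 mm over the rim, 22 mm high; flat inside about 95 mm across at about 5 mm above the bench. Origin: centre of its underside
- tape_mid (a point): centre of the yellow tape measure (38 x 85 x 66 mm) standing beside the row of bins; a bystander
- sander_mid (a point): centre of the brown sanding block (67 x 112 x 36 mm) lying behind the row of bins; a bystander

How it is judged:
By the outcome, as a careful person would: the job done as asked, in the order asked, and still so for the second after the job is handed in, with the robot touching nothing.
It also fails if it takes over 58 s, if anything falls off the work surface, if the arm or the gripper's body presses on something with over 40 N, if the wrist force passes 120 N, or if a joint passes its speed limit or range.

## Robot

A 7-joint arm with a two-finger parallel gripper is mounted at the origin on a cart in front of the work surface, level with it; the furniture and walls round the work are solid. World frame = base frame: x ahead of the robot, y to its left, z up, the work surface at z = 0. Lengths are in mm, angles in rad, forces in N, time in s.
With the tool pointing down it reaches from about 400 to 900 mm from the base axis. Payload 5.6 kg.
Tool frame: the origin (TCP) lies midway between the tips of the shut fingers; the grasp point (between the pads) lies 19 mm behind it; z points along the fingers, y is the line along which they close (so a half turn about z gives the same grasp; the last joint's range is limited). The gripper opens to 92 mm and grips with 3 to 60 N. Pads are 20 mm wide; open, the fingers measure 128 mm over their backs; the gripper's body (75 mm by 189 mm) begins 69 mm behind the grasp point.
Start: joints at [-1.234, 0.468, -0.012, 1.603, 0.006, 1.071, -0.056], TCP at [241.018, 603.671, 214.592] pointing down, gripper open.
Joint ranges: [-2.53, 2.53], [-0.31, 2.02], [-1.57, 1.55], [0.28, 2.44], [-1.29, 4.43], [0.15, 1.84], [-2.92, 2.92]. Speed limits (rad/s): [2.57, 2.57, 3.14, 3.14, 3.14, 3.14, 3.14].

## Interface

Orientations are given as a rotation vector (axis times angle).
In Python, from cell import robot, grip, kin, viewer gives the robot as it stands. Calls block until the motion is done:
- robot.movep(position, orientation): joint-space move of the TCP to a pose.
- robot.servo_line(position, feed=150, rotation=None): straight line of the TCP; rotation=None keeps the orientation; feed is the mean speed in mm/s.
- robot.goto_joints(angles): joint-space move.
- grip(opening, newtons=None): opening from 0.0 (shut) to 1.0 (fully open); newtons is the grip in N (None keeps the last); returns when the fingers have stopped.
- robot.hold(seconds).
- kin.ik(position, orientation): joint angles nearest the present ones, or None.
- robot.observe(): the state.
- viewer.read_camera(name): name is "side" or "top"; returns the picture (400x640x3 uint8, red, green, blue); there is no depth.
- viewer.camera_info(name): a dict with "camera_matrix" (3x3 intrinsics, pixels), "R" (3x3) and "t" (3): a world point X has camera coordinates R X + t. Camera axes: x right, y down, z forward; pixel columns grow to the right and rows downward; lengths in mm; the calibration is good to about 2 mm. A picture is of the moment at which its call begins. camera_info takes no time and is no camera call.
A pose or a line that the arm cannot do raises robot.IKError and nothing moves.
- robot.job_done(): hands the job in; it is judged then, once.
Trained networks look in the newest picture that a camera, given by its name, has taken for a name from the list of things; names that differ only in an ending like _2 or _b are one class to them, and where a whole thing is asked for, a point or a joint stands for the part that bears it (a point fixed in the world has none). Each returns a list of dicts, best first, with "confidence" (0 to 1); they miss things now and then, are a little off and sometimes report something else, mostly with a low value. They report only what shows in the picture. A call takes as long as a camera call.
- viewer.silhouettes(name, camera): "mask" (400x640 bool, what is visible of it).
- viewer.pinpoint(name, camera): "at" ([x, y, z] in mm, in the coordinates of the camera as it stood for that picture, good to about 4 mm: a listed point, or the origin of a listed thing).
The state is a dict: "t": time; "joints": joint angles; "joint_velocities": joint speeds; "joint_torque": joint torques, N m; "tcp_pos": TCP position; "tcp_rot": TCP orientation; "contact_force": force on the tool from outside, world axes, zero at the start; "wrist_torque": the same for the moment, N m; "grip_width": opening from 0.0 (shut) to 1.0 (fully open); "grip_force": force on a finger pad.
Only numpy, scipy, OpenCV 4.12 (cv2) and the standard library are available. Lean on these libraries where they do the work, as an engineer would, in place of code of your own. Each camera call takes 0.05 s, during which the arm holds its last target. There are 200 camera calls.

## Working session

There is one attempt and no reset: what is moved stays moved. The work goes in short steps, each a Python script; the robot and the scene stay as the last script left them, time stands still between calls to the robot, and variables do not carry over. Pictures are saved under pics/ and viewed, at most 10 in all, crops included, and the job is handed in when it is done.

```bash
mkdir -p pics
cat > h.py <<'E'
import numpy as np, cv2
from scipy.spatial.transform import Rotation as Rn
from cell import robot, grip, kin, viewer
def snap(c,f=None):
    im=viewer.read_camera(c)
    if f: cv2.imwrite('pics/'+f,cv2.cvtColor(im,cv2.COLOR_RGB2BGR))
    return im
def world(p,c):
    i=viewer.camera_info(c); return np.array(i['R']).T@(np.array(p)-np.array(i['t']))
def pin(n,c,k=3):
    return [(round(d['confidence'],2),world(d['at'],c).round(1)) for d in viewer.pinpoint(n,c)[:k]]
E
python3 - <<'E'
from h import *
a=snap('top','t0.png');b=snap('side','s0.png')
cv2.imwrite('pics/both.png',cv2.cvtColor(np.vstack([a,b]),cv2.COLOR_RGB2BGR)[:, :]) 
for c in('top','side'):
    i=viewer.camera_info(c);print(c,(-np.array(i['R']).T@i['t']).round(),np.array(i['R'])[2].round(2))
    for n in('bin_hex','bin_square','bin_bolt','bin_angle','tab_hex','hinge_hex','dish','tape_mid','sander_mid'):print(n,pin(n,c))
print(robot.observe()['tcp_rot'],robot.observe()['t'])
E
```

```text
top [ 276. -182. 1406.] [ 0.2   0.   -0.98]
bin_hex []
bin_square [(0.61, array([ 482.2, -326.8,    4.6]))]
bin_bolt [(0.63, array([ 496.8, -169.5,    6.1])), (0.43, array([ 479.8, -329. ,    6.4]))]
bin_angle [(0.81, array([ 488.6, -247.3,    7.4]))]
tab_hex [(0.61, array([446.4, -83.5,  65.9]))]
hinge_hex [(0.87, array([558.5, -96. ,  44.5]))]
dish [(0.51, array([497.4, -89.9,   9. ]))]
tape_mid [(0.94, array([ 470.8, -496.9,   31.3])), (0.27, array([ 480.3, -323.9,    6.2]))]
sander_mid [(0.67, array([ 668.4, -415.7,   12.2]))]
side [ 217. -961.  658.] [ 0.32  0.74 -0.59]
bin_hex [(0.74, array([500.9, -93.9,  13.1]))]
bin_square [(0.67, array([ 483.2, -327.9,    8.8]))]
bin_bolt [(0.96, array([ 496.5, -173.7,   10. ]))]
bin_angle [(0.96, array([ 488.8, -248.8,    7.5])), (0.55, array([ 496. , -171.5,   10.1]))]
tab_hex [(0.84, array([447.8, -85.5,  71.9]))]
hinge_hex [(0.73, array([558.9, -99.3,  42. ]))]
dish [(0.63, array([ 4.674e+02,  1.210e+02, -3.000e-01]))]
tape_mid [(0.95, array([ 468.8, -501.7,   31.9]))]
sander_mid []
[5.93142174e-01 3.08506261e+00 2.16540772e-05] 1.0
```

View pics/t0.png

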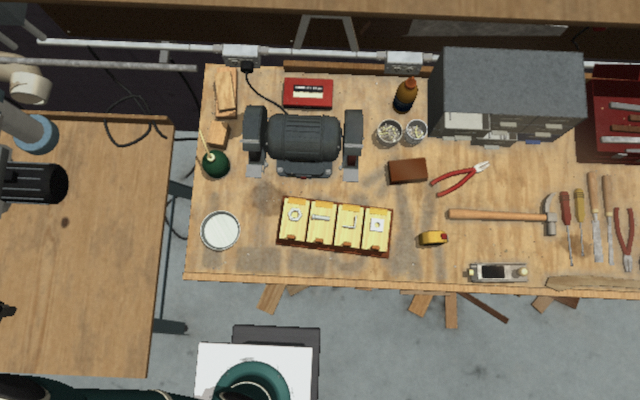

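View pics/s0.png

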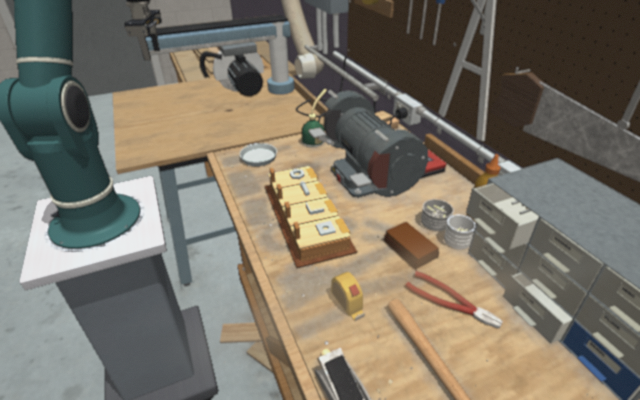

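The top view shows the hexagonal sample on the leftmost bin, at about (294, 215). To its right are the bolt, angle and square bins, and the dish is at about (220, 230). The side view agrees, with the hex bin furthest away at (297, 173) and the dish at (257, 155). The grinder stands close behind the hex bin.

```bash
cat >> h.py <<'E'
def fit(reps=3):
    "hinge point (x,y), yaw of row from repeated detections of row parts"
    from scipy.optimize import least_squares
    off={'bin_hex':(-59,0),'bin_bolt':(-59,-78),'bin_angle':(-59,-156),'bin_square':(-59,-234),'hinge_hex':(0,0),'tab_hex':(-113,0)}
    obs=[]
    for _ in range(reps):
        for c in('top','side'):
            snap(c)
            for n,o in off.items():
                p=pin(n,c,1)
                if p and p[0][0]>.5: obs.append((o,p[0][1][:2]))
    O=np.array([o for o,_ in obs]);P=np.array([p for _,p in obs])
    f=lambda v:(v[:2]+O@np.array([[np.cos(v[2]),np.sin(v[2])],[-np.sin(v[2]),np.cos(v[2])]])-P).ravel()
    s=least_squares(f,[559,-98,-.09],loss='soft_l1',f_scale=4); return s.x,f(s.x).reshape(-1,2),O
def ray(px,c,z):
    i=viewer.camera_info(c);R=np.array(i['R']);C=-R.T@np.array(i['t'])
    d=R.T@np.linalg.inv(i['camera_matrix'])@[px[0],px[1],1]; return C+d*(z-C[2])/d[2]
def rot(yaw,tilt=0,flip=False):
    "tool down, x along yaw, closing along yaw+90deg; tilt>0: fingers point forward (+x of yaw)"
    r=Rn.from_euler('z',yaw)*Rn.from_euler('y',-tilt)*Rn.from_euler('x',np.pi)
    return (r*Rn.from_euler('z',np.pi) if flip else r).as_rotvec()
E
python3 - <<'E'
from h import *
v,r,O=fit(4);print(v.round(3));
for o in np.unique(O,axis=0):m=(O==o).all(1);print(o,m.sum(),r[m].mean(0).round(1),r[m].std(0).round(1))
for c in('top','side'):
    for d in viewer.silhouettes('dish',c)[:3]:
        m=d['mask'];ys,xs=np.nonzero(m);p=((xs.min()+xs.max())/2,(ys.min()+ys.max())/2);print(c,round(d['confidence'],2),m.sum(),p,ray(p,c,20).round(1))
np.save('v.npy',v)
print(robot.observe()['t'])
for fl in(0,1):
    for p,y,t in(([300,300,350],v[2],0),([446,-88,150],v[2],0),([500,-95,15],v[2]+np.pi/2,0),([500,-95,15],v[2]-np.pi/2,0),([480,-95,140],v[2],.35)):
        q=kin.ik(p,rot(y,t,fl));print(fl,p,None if q is None else np.round(q,2))
E
```

```text
[ 5.60194e+02 -9.75530e+01 -8.40000e-02]
[-113    0] 8 [-0.2 -3. ] [2.  2.9]
[ -59 -234] 8 [0.4 1.9] [1.3 1.3]
[ -59 -156] 6 [-0.3 -0.4] [0.8 0.3]
[-59 -78] 8 [-1.8  1.2] [0.8 0.7]
[-59   0] 7 [ 0.5 -1.3] [1.8 2.8]
[0 0] 7 [1.6 0.1] [1.5 1.6]
top 0.64 1262 (np.float64(219.5), np.float64(230.0)) [464.7 123.3  20. ]
side 0.62 720 (np.float64(258.0), np.float64(155.0)) [462. 108.  20.]
3.9
0 [300, 300, 350] [-1.35 -0.09  0.46  1.96  0.04  1.26 -2.56]
0 [446, -88, 150] [-0.73  0.33  1.01  2.17 -0.38  0.83 -1.13]
0 [500, -95, 15] [-0.21  0.57  0.41  2.09 -0.42  0.56  0.42]
0 [500, -95, 15] [-0.79  1.11  1.33  2.12 -1.28  1.15 -2.01]
0 [480, -95, 140] [-0.63  0.19  0.86  2.35 -0.54  0.36 -0.98]
1 [300, 300, 350] [-0.9  -0.05  0.03  1.94  0.    1.26  0.62]
1 [446, -88, 150] [-0.36  0.24  0.55  2.15 -0.18  0.79  1.79]
1 [500, -95, 15] [-0.79  1.11  1.33  2.12 -1.28  1.15 -2.01]
1 [500, -95, 15] [-0.21  0.57  0.41  2.09 -0.42  0.56  0.42]
1 [480, -95, 140] [-0.    0.15  0.16  2.32 -0.14  0.32  1.76]
```

```bash
cat >> h.py <<'E'
V=np.array([560.2,-97.5,-.084])
def b2w(x,y,z): # bin coords with origin at hinge xy
    c,s=np.cos(V[2]),np.sin(V[2]); return np.array([V[0]+c*x-s*y,V[1]+s*x+c*y,z])
def tabtcp(th,tilt,f=113,h=33,dy=1):
    gx=-f*np.cos(th)+h*np.sin(th); gz=44+f*np.sin(th)+h*np.cos(th)
    return b2w(gx+19*np.sin(tilt),dy,gz-19*np.cos(tilt))
def st():
    o=robot.observe();print('t',round(o['t'],2),'tcp',np.round(o['tcp_pos'],1),'F',np.round(o['contact_force'],1),'w',round(o['grip_width'],3),'gf',round(o['grip_force'],1))
E
python3 - <<'E'
from h import *
robot.movep([300,300,330],rot(V[2],0,1))
p=tabtcp(0,.3);R=rot(V[2],.3,1)
robot.movep(p+[-15,0,70],R); grip(.45,15)
robot.servo_line(p,120,R);st()
grip(0,15);st()
snap('side','s1.png');snap('top','t1.png')
a=cv2.imread('pics/s1.png')[100:300,180:420];b=cv2.imread('pics/t1.png')[150:300,200:440]
cv2.imwrite('pics/c1.png',np.vstack([cv2.resize(a,None,fx=1.7,fy=1.7),cv2.resize(b,None,fx=1.7,fy=1.7)]))
E
```

```text
t 8.43 tcp [453.3 -87.8  59.1] F [ 0.  -0.1  0.8] w 0.448 gf 0.0
t 8.86 tcp [453.6 -88.   59.4] F [-1.3 -1.4  4.7] w 0.238 gf 15.0
```

View pics/c1.png

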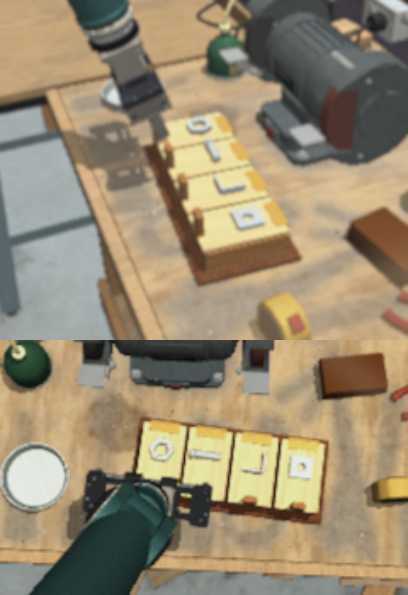

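The picture shows the gripper on the front tab of the hex bin, whose sample is at crop (200, 125). The 22 mm grip width matches the tab. Next I swing the lid up.

Run:
```python
from h import *
R=rot(V[2],.3,1)
for th in np.arange(.17,1.4,.17):
    robot.servo_line(tabtcp(th,.3),110,R)
    F=np.abs(robot.observe()['contact_force']).max()
    if F>25: print('stop',th);break
st()
snap('side','s2.png');snap('top','t2.png')
a=cv2.imread('pics/s2.png')[60:260,180:420];b=cv2.imread('pics/t2.png')[150:300,200:440]
cv2.imwrite('pics/c2.png',np.vstack([cv2.resize(a,None,fx=1.7,fy=1.7),cv2.resize(b,None,fx=1.7,fy=1.7)]))
```

```text
t 11.62 tcp [574.6 -98.  143.3] F [-0.2 -3.7  4. ] w 0.237 gf 15.0
```

View pics/c2.png

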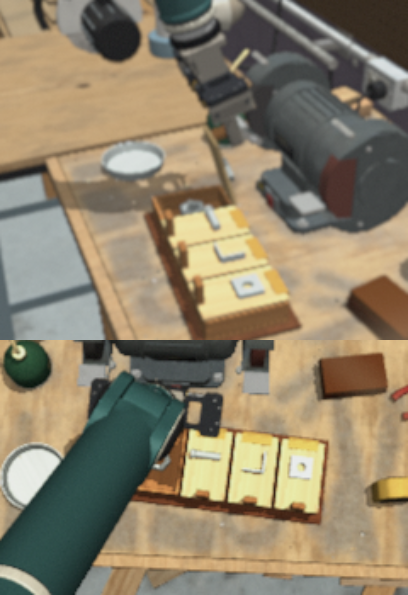

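Run:
```python
from h import *
R=rot(V[2],.3,1)
grip(.45)
p=np.array(robot.observe()['tcp_pos']); a=Rn.from_rotvec(R).as_matrix()[:,2]
robot.servo_line(p-75*a,200,R)
R=rot(V[2],.35,1)
robot.movep(b2w(-80,0,200),R); grip(0)
robot.servo_line(b2w(-60,0,115),200,R)
robot.servo_line(b2w(-20,0,115),150,R);st()
for x in range(-15,24,3):
    robot.servo_line(b2w(x,0,115),80,R)
    f=np.array(robot.observe()['contact_force'])
    if abs(f).max()>15: print('stop',x);break
st()
robot.servo_line(b2w(-60,0,125),200,R)
robot.servo_line(b2w(-150,60,210),300,R)
snap('side','s3.png');snap('top','t3.png')
a=cv2.imread('pics/s3.png')[60:260,180:420];b=cv2.imread('pics/t3.png')[150:300,200:440]
cv2.imwrite('pics/c3.png',np.vstack([cv2.resize(a,None,fx=1.7,fy=1.7),cv2.resize(b,None,fx=1.7,fy=1.7)]))
for c in('top','side'):
    print(c,pin('nut',c),pin('tab_hex',c,1))
    for d in viewer.silhouettes('nut',c)[:2]:
        ys,xs=np.nonzero(d['mask']);print(round(d['confidence'],2),len(xs),xs.mean(),ys.mean(),ray((xs.mean(),ys.mean()),c,27).round(1))
```

```text
t 14.84 tcp [540.2 -95.7 115.8] F [1.3 0.1 0.6] w 0.01 gf 0.0
t 18.09 tcp [581.4 -99.3 115. ] F [ 0.4 -0.1  0.2] w 0.007 gf 0.0
top [(0.66, array([508.3, -86.7,  19.5]))] [(0.66, array([ 626.5, -100.4,  140.2]))]
0.4 130 292.6 219.36153846153846 [504. -86.  27.]
0.16 773 296.8188874514877 183.24191461836998 [611.6 -92.2  27. ]
side [(0.44, array([503.1, -89. ,  24.7]))] [(0.74, array([ 628. , -100.1,  137.4]))]
0.57 96 292.0833333333333 182.25 [503.6 -84.4  27. ]
```

View pics/c3.png

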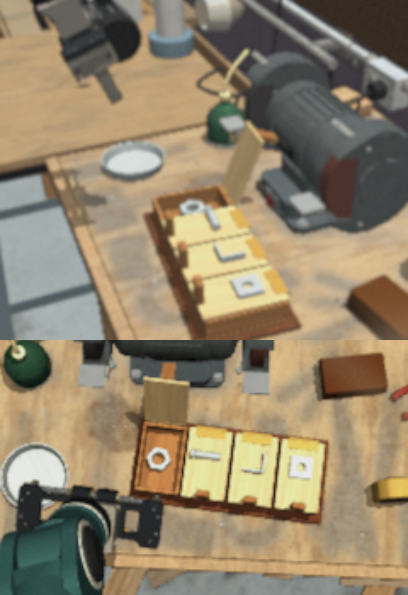

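The side and top crops show the lid leaning well back. The hex nut lies flat in its bin at top crop (158, 459), with its flats facing roughly along the bin's x. The other lids are shut.

Run:
```python
from h import *
N=[];
for _ in range(3):
    for c in('top','side'):
        im=snap(c)
        N+=[p[1] for p in pin('nut',c,1) if p[0]>.4 and p[1][2]<40]
        if c=='top': top=im
n=np.median(N,0);print(len(N),n.round(1),np.std(N,0).round(1))
# hexagon orientation from the rectified picture: 6th harmonic of edge directions
i=viewer.camera_info('top')
u,w=np.meshgrid(np.arange(-35,35,.5),np.arange(-35,35,.5))
X=np.stack([n[0]+u,n[1]+w,np.full(u.shape,31.)],-1)@np.array(i['R']).T+i['t']; q=X@np.array(i['camera_matrix']).T
g=cv2.cvtColor(cv2.remap(top,(q[...,0]/q[...,2]).astype('f4'),(q[...,1]/q[...,2]).astype('f4'),cv2.INTER_CUBIC),cv2.COLOR_RGB2LAB)
sat=np.abs(g[...,2].astype(float)-128); m=((sat<np.percentile(sat[np.hypot(u,w)<24],50))&(np.hypot(u,w)<26)).astype('u1')
cs=max(cv2.findContours(m,cv2.RETR_EXTERNAL,cv2.CHAIN_APPROX_NONE)[0],key=cv2.contourArea)
h=cv2.convexHull(cs)[:,0]*.5-35; ctr=cv2.minEnclosingCircle(h.astype('f4'))
full=np.zeros_like(m);cv2.drawContours(full,[cs],-1,1,-1); d=np.stack([u[full>0],w[full>0]],1);c0=d.mean(0);d=d-c0
z=np.sum(np.hypot(*d.T)**6*np.exp(6j*np.arctan2(d[:,1],d[:,0])));a=np.angle(z)/6 # corner direction
print('centre',(n[:2]+c0).round(1),'r',round(ctr[1],1),'flat yaw',round((a+np.pi/6-V[2]+np.pi/6)%(np.pi/3)-np.pi/6+V[2],3),'strength',abs(z)/np.sum(np.hypot(*d.T)**6))
cv2.imwrite('pics/n.png',cv2.resize(np.hstack([cv2.cvtColor(cv2.cvtColor(g,cv2.COLOR_LAB2BGR),cv2.COLOR_BGR2RGB)[...,::-1],np.dstack([full*255]*3)]),None,fx=2,fy=2))
print(robot.observe()['t'])
```

```text
6 [506.6 -87.1  23.8] [0.9 1.4 2.3]
centre [502.4 -86.6] r 20.8 flat yaw -0.128 strength 0.1917769425874815
20.6667
```

View pics/n.png

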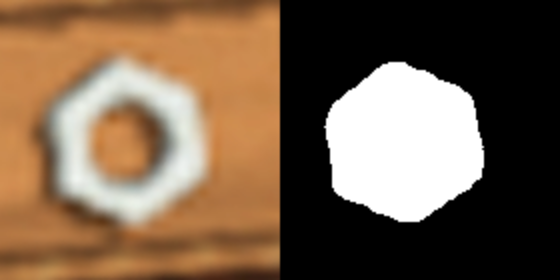

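The rectified crop gives a clean nut mask. The nut's centre is near (503.5, -87) and its flat yaw is about -0.13.

```bash
cat >> h.py <<'E'
def rx(yaw,tilt=0):
    return (Rn.from_euler('z',yaw)*Rn.from_euler('y',-tilt)*Rn.from_euler('x',np.pi)*Rn.from_euler('z',-np.pi/2)).as_rotvec()
E
python3 - <<'E'
from h import *
R=rx(-.128,.12); p=np.array([501.5,-86.8,0])
robot.movep(p+[-30,0,190],R); grip(54/92,25)
robot.servo_line(p+[-3,0,60],200,R);st()
for z in (50,40,30,24,19.5):
    robot.servo_line(p+[0,0,z],60,R)
    if np.abs(robot.observe()['contact_force']).max()>12: print('stop',z);break
st()
E
```

```text
t 23.4 tcp [498.9 -87.1  60.6] F [ 0.4 -0.1  0.7] w 0.585 gf 0.0
t 24.86 tcp [501.3 -86.8  19.3] F [0.1 0.4 0.4] w 0.584 gf 0.0
```

Run:
```python
from h import *
R=rx(-.128,.12)
grip(0,25);st()
w=robot.observe()['grip_width']*92
if 33<w<41:
    robot.servo_line([501,-86.8,60],80,R);st()
    robot.servo_line([490,-86,190],200,R);st()
snap('side','s4.png');snap('top','t4.png')
a=cv2.imread('pics/s4.png')[60:260,180:420];b=cv2.imread('pics/t4.png')[150:300,200:440]
cv2.imwrite('pics/c4.png',np.vstack([cv2.resize(a,None,fx=1.7,fy=1.7),cv2.resize(b,None,fx=1.7,fy=1.7)]))
for d in viewer.silhouettes('dish','side')[:2]:
    ys,xs=np.nonzero(d['mask']);q=((xs.min()+xs.max())/2,(ys.min()+ys.max())/2);print(round(d['confidence'],2),len(xs),q,ray(q,'side',20).round(1))
```

```text
t 25.27 tcp [502.  -86.9  19.8] F [0.8 0.2 1. ] w 0.395 gf 24.6
t 25.93 tcp [500.8 -86.5  60. ] F [ 0.3  0.1 -1.6] w 0.396 gf 24.6
t 26.73 tcp [489.3 -85.8 189. ] F [ 0.2  0.3 -0.8] w 0.394 gf 24.6
0.9 708 (np.float64(258.0), np.float64(155.5)) [461.2 105.1  20. ]
```

View pics/c4.png

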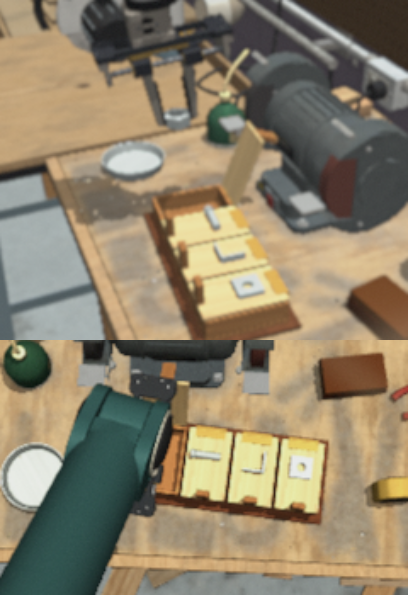

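The nut hangs in the gripper at side crop (178, 118) and the bin is empty. The dish hasn't moved, at side crop (133, 160). Now I lay the nut in it.

Run:
```python
from h import *
R=rx(0,0); d=np.array([465,121,0])
robot.servo_line([420,0,190],250)
robot.movep(d+[0,0,120],R)
f0=np.array(robot.observe()['contact_force'])
robot.servo_line(d+[0,0,28],150,R)
for z in np.arange(24,9,-1.):
    robot.servo_line(d+[0,0,z],30,R)
    if (np.array(robot.observe()['contact_force'])-f0)[2]>3: break
print(z);st()
grip(47/92);st()
robot.servo_line(d+[0,0,60],100,R)
robot.servo_line([360,150,220],300,R)
robot.hold(.3);st()
snap('side','s5.png');snap('top','t5.png')
print(pin('nut','top',2),pin('nut','side',2),pin('dish','top',1),pin('dish','side',1))
a=cv2.imread('pics/s5.png')[60:260,180:420];b=cv2.imread('pics/t5.png')[150:300,200:440]
cv2.imwrite('pics/c5.png',np.vstack([cv2.resize(a,None,fx=1.7,fy=1.7),cv2.resize(b,None,fx=1.7,fy=1.7)]))
```

```text
13.0
t 31.91 tcp [465.  121.   13.5] F [-1.8 -0.1  6. ] w 0.394 gf 24.7
t 32.27 tcp [465.  121.   12.9] F [ 0.1 -0.6 -0.3] w 0.514 gf 0.0
t 33.98 tcp [360.  149.4 219. ] F [ 1.4  0.2 -0.1] w 0.509 gf 0.0
[(0.51, array([469.7, 119.9,  12.4]))] [(0.4, array([462.2, 121. ,  16.2]))] [(0.8, array([466.2, 121.7,  -4. ]))] [(0.8, array([467.6, 121.7,  -1.7]))]
```

View pics/c5.png

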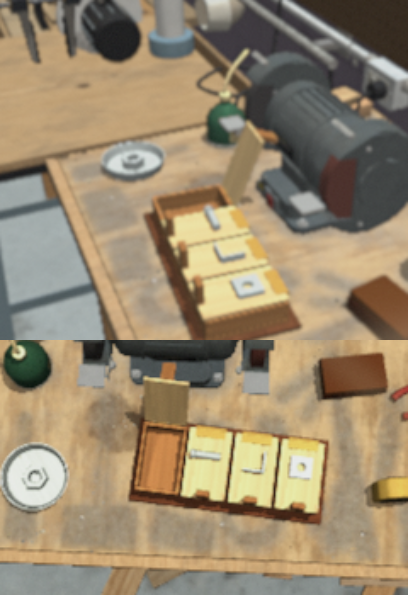

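The nut lies flat in the middle of the dish at top crop (36, 477). The other three lids are shut and the gripper is clear.

```bash
python3 -c "
from h import *
print(robot.job_done())"
```

```text
the job is handed in; nothing more can be done
None
```

The hex nut is out of its bin and lies flat in the steel dish, the other three bins stayed shut, the tape measure and sanding block were not touched, and the job was handed in at about 34 s; the hex bin's lid is left open.

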